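# Close the laundry jars and press every lid home

### The job

One of the three leaning jars is open: put the loose lid on it, and press the lids of all three jars straight into their mouths, one jar after another in any order, until each plate sits fully on its rim. The jars give on their sprung stands and the rubber seals differ, so do not stop when a lid merely resists: once a lid is on its rim, confirm it with a firm push of about 20 N held for a moment before you go on to the next jar, but never push with more than 45 N. Leave everything else on the counter where it is, do not let the loose lid turn over, and let go of the lids at the end.

Things in the scene. Friction and masses are not known exactly. Their poses are not given: they have to be found in the camera images.
- rim_jar_a (a point): Centre of the rim of a white ceramic jar (94 mm outside, 78 mm inside diameter), the open jar: no lid on it. About 150 mm above the counter; z points out of the mouth along the jar axis, 30 degrees from vertical, leaning to the robot side; y is level. Lid home: plate on the rim, lid mid point 8 mm out along z. Rubber seal ring inside, its top 8 to 11 mm below the rim at the start.
- rim_jar_b (a point): Centre of the rim of a white ceramic jar (94 mm outside, 78 mm inside diameter), a lid stands on it, not yet home. About 150 mm above the counter; z points out of the mouth along the jar axis, 30 degrees from vertical, leaning to the robot side; y is level. Lid home: plate on the rim, lid mid point 8 mm out along z. Rubber seal ring inside, its top 8 mm below the rim at the start.
- rim_jar_c (a point): Centre of the rim of a white ceramic jar (94 mm outside, 78 mm inside diameter), a lid stands on it, not yet home. About 150 mm above the counter; z points out of the mouth along the jar axis, 30 degrees from vertical, leaning to the robot side; y is level. Lid home: plate on the rim, lid mid point 8 mm out along z. Rubber seal ring inside, its top 11 mm below the rim at the start.
- lid_a_mid (a point): White ceramic push-in lid, the loose one, standing plug down on the counter. Bottom up: plug 72 mm wide, 16 high; round plate 90 mm wide, 6 thick; wooden bar knob 34 mm long (lid x), 18 wide (lid y), 26 high. This point is its centre, half-way up, z out of the knob: plug bottom 24 mm below it, plate underside 8 below, plate top 2 below, flat knob top 24 above; about 0.18 kg.
- lid_b_mid (a point): White ceramic push-in lid, already standing in jar b, its plate about 8 mm off the rim. Bottom up: plug 72 mm wide, 16 high; round plate 90 mm wide, 6 thick; wooden bar knob 34 mm long (lid x), 18 wide (lid y), 26 high. This point is its centre, half-way up, z out of the knob: plug bottom 24 mm below it, plate underside 8 below, plate top 2 below, flat knob top 24 above; about 0.18 kg.
- lid_c_mid (a point): White ceramic push-in lid, already standing in jar c, its plate about 5 mm off the rim. Bottom up: plug 72 mm wide, 16 high; round plate 90 mm wide, 6 thick; wooden bar knob 34 mm long (lid x), 18 wide (lid y), 26 high. This point is its centre, half-way up, z out of the knob: plug bottom 24 mm below it, plate underside 8 below, plate top 2 below, flat knob top 24 above; about 0.18 kg.
- lid_a: the same lid a; origin at the centre of the plug's bottom, z up out of the knob
- jar_a: Fixed stand with jar a; origin on the counter, z vertical, rim centre at (-37.5, 0, 150) mm. The jar rides on a spring: pushed with 20 N it sinks 1.5 to 10 mm along its axis (differs per jar), then returns. The seal ring (75 mm outside, 55 inside) carries the plug, slides inwards only above its friction (4 to 11 N, differs per jar) and stays; the rim is the stop.
- lid_b: the same lid b; origin at the centre of the plug's bottom, z up out of the knob
- jar_b: Fixed stand with jar b; origin on the counter, z vertical, rim centre at (-37.5, 0, 150) mm. The jar rides on a spring: pushed with 20 N it sinks 1.5 to 10 mm along its axis (differs per jar), then returns. The seal ring (75 mm outside, 55 inside) carries the plug, slides inwards only above its friction (4 to 11 N, differs per jar) and stays; the rim is the stop.
- lid_c: the same lid c; origin at the centre of the plug's bottom, z up out of the knob
- jar_c: Fixed stand with jar c; origin on the counter, z vertical, rim centre at (-37.5, 0, 150) mm. The jar rides on a spring: pushed with 20 N it sinks 1.5 to 10 mm along its axis (differs per jar), then returns. The seal ring (75 mm outside, 55 inside) carries the plug, slides inwards only above its friction (4 to 11 N, differs per jar) and stays; the rim is the stop.
- scoop: bystander, to be left alone: grey plastic measuring scoop, cup 52 mm wide and 35 mm high, handle 90 mm; origin under its cup
- stain_bottle: bystander, to be left alone: closed white bottle, 56 mm in diameter, 170 mm high; origin at the middle of its underside
- peg_clip: bystander, to be left alone: wooden clothes peg lying flat, 72 mm long, 15 mm high; origin at the middle of its underside
- scrub_brush: bystander, to be left alone: wooden brush lying flat; origin at the middle of its underside
- button_bowl: bystander, to be left alone: white bowl, 100 mm wide, 45 mm high; origin at the middle of its underside
- dumbbell: bystander, to be left alone: grey dumbbell, 205 mm long, 72 mm high; origin at the middle of its underside
Things that resemble listed ones, but are neither listed nor needed, are in the scene too. Leave any purple or yellow look-alike of the jar_b alone.

How it is judged:
On the way, in this order (a step that is already met when the one before it is completed fails the run):
1. a first lid is home on its rim and a lid that is home is pushed against its jar with over 15 N ((((z of lid_a_mid in the frame of rim_jar_a between 0.005 and 0.0097 m and distance between lid_a_mid and rim_jar_a below 0.012 m and angle between the z axis of lid_a_mid and the z axis of rim_jar_a, either way round below 0.05 rad) and contact force between lid_a and jar_a above 15 N) or ((z of lid_b_mid in the frame of rim_jar_b between 0.005 and 0.0097 m and distance between lid_b_mid and rim_jar_b below 0.012 m and angle between the z axis of lid_b_mid and the z axis of rim_jar_b, either way round below 0.05 rad) and contact force between lid_b and jar_b above 15 N) or ((z of lid_c_mid in the frame of rim_jar_c between 0.005 and 0.0097 m and distance between lid_c_mid and rim_jar_c below 0.012 m and angle between the z axis of lid_c_mid and the z axis of rim_jar_c, either way round below 0.05 rad) and contact force between lid_c and jar_c above 15 N))), for 0.1 s.
2. two lids are home and one of them is pushed against its jar with over 15 N ((((z of lid_a_mid in the frame of rim_jar_a between 0.005 and 0.0097 m and distance between lid_a_mid and rim_jar_a below 0.012 m and angle between the z axis of lid_a_mid and the z axis of rim_jar_a, either way round below 0.05 rad) and (z of lid_b_mid in the frame of rim_jar_b between 0.005 and 0.0097 m and distance between lid_b_mid and rim_jar_b below 0.012 m and angle between the z axis of lid_b_mid and the z axis of rim_jar_b, either way round below 0.05 rad) and (contact force between lid_a and jar_a above 15 N or contact force between lid_b and jar_b above 15 N)) or ((z of lid_a_mid in the frame of rim_jar_a between 0.005 and 0.0097 m and distance between lid_a_mid and rim_jar_a below 0.012 m and angle between the z axis of lid_a_mid and the z axis of rim_jar_a, either way round below 0.05 rad) and (z of lid_c_mid in the frame of rim_jar_c between 0.005 and 0.0097 m and distance between lid_c_mid and rim_jar_c below 0.012 m and angle between the z axis of lid_c_mid and the z axis of rim_jar_c, either way round below 0.05 rad) and (contact force between lid_a and jar_a above 15 N or contact force between lid_c and jar_c above 15 N)) or ((z of lid_b_mid in the frame of rim_jar_b between 0.005 and 0.0097 m and distance between lid_b_mid and rim_jar_b below 0.012 m and angle between the z axis of lid_b_mid and the z axis of rim_jar_b, either way round below 0.05 rad) and (z of lid_c_mid in the frame of rim_jar_c between 0.005 and 0.0097 m and distance between lid_c_mid and rim_jar_c below 0.012 m and angle between the z axis of lid_c_mid and the z axis of rim_jar_c, either way round below 0.05 rad) and (contact force between lid_b and jar_b above 15 N or contact force between lid_c and jar_c above 15 N)))), for 0.1 s.
3. all three lids are home and one of them is pushed against its jar with over 15 N (z of lid_a_mid in the frame of rim_jar_a between 0.005 and 0.0097 m and distance between lid_a_mid and rim_jar_a below 0.012 m and angle between the z axis of lid_a_mid and the z axis of rim_jar_a, either way round below 0.05 rad and z of lid_b_mid in the frame of rim_jar_b between 0.005 and 0.0097 m and distance between lid_b_mid and rim_jar_b below 0.012 m and angle between the z axis of lid_b_mid and the z axis of rim_jar_b, either way round below 0.05 rad and z of lid_c_mid in the frame of rim_jar_c between 0.005 and 0.0097 m and distance between lid_c_mid and rim_jar_c below 0.012 m and angle between the z axis of lid_c_mid and the z axis of rim_jar_c, either way round below 0.05 rad and (contact force between lid_a and jar_a above 15 N or contact force between lid_b and jar_b above 15 N or contact force between lid_c and jar_c above 15 N)), for 0.1 s.
At the end, for the whole second after the job is handed in: All three lids are at rest on their own jars: each plate within about 1.7 mm of its rim, parallel to it within 0.05 rad its mid point within 12 mm of the rim's centre; no bystander has moved 30 mm or more (z of lid_a_mid in the frame of rim_jar_a between 0.005 and 0.0097 m and distance between lid_a_mid and rim_jar_a below 0.012 m and angle between the z axis of lid_a_mid and the z axis of rim_jar_a, either way round below 0.05 rad and linear speed of each of lid_a, lid_b, lid_c below 0.01 m/s and z of lid_b_mid in the frame of rim_jar_b between 0.005 and 0.0097 m and distance between lid_b_mid and rim_jar_b below 0.012 m and angle between the z axis of lid_b_mid and the z axis of rim_jar_b, either way round below 0.05 rad and z of lid_c_mid in the frame of rim_jar_c between 0.005 and 0.0097 m and distance between lid_c_mid and rim_jar_c below 0.012 m and angle between the z axis of lid_c_mid and the z axis of rim_jar_c, either way round below 0.05 rad and distance of each of scoop, stain_bottle, peg_clip, scrub_brush, button_bowl, dumbbell from where it was at the start of the episode below 0.03 m); the robot touches nothing.
It fails at once if a lid is pushed against its jar, or anything presses on a jar, with more than 45 N (contact force between anything else and jar_a above 45 N or contact force between anything else and jar_b above 45 N or contact force between anything else and jar_c above 45 N).
It fails at once if a bystander is moved by more than 30 mm (distance of any of scoop, stain_bottle, peg_clip, scrub_brush, button_bowl, dumbbell from where it was at the start of the episode above 0.03 m).
It fails at once if the loose lid is turned over (more than 70 degrees) (angle between lid_a_mid's own z axis and vertical above 1.22 rad).
It also fails if it takes over 72 s, if anything falls off the work surface, if the arm or the gripper's body presses on something with over 40 N, if the wrist force passes 120 N, or if a joint passes its speed limit or range.

### The arm

A 7-joint arm with a two-finger parallel gripper is mounted at the origin on the work surface. World frame = base frame: x ahead of the robot, y to its left, z up, the work surface at z = 0. Lengths are in m, angles in rad, forces in N, time in s.
With the tool pointing down it reaches from about 0.4 to 0.875 m from the base axis. Payload 19.3 kg.
Tool frame: the origin (TCP) lies at the very end of the fingers, on their centre line; the grasp point (between the pads) lies 19 mm behind it; z points along the fingers, y is the line along which they close (so a half turn about z gives the same grasp; the last joint's range is limited). The gripper opens to 85 mm and grips with 20 to 120 N. Pads are 22 mm wide; open, the fingers measure 114 mm over their backs; the gripper's body (76 mm by 85 mm) begins 54 mm behind the grasp point. The pads swing forward as they close: fully open they stand 13 mm farther back than shut.
Start: joints at [1.129, 0.521, -0.036, 1.599, 0.021, 1.021, -0.113], TCP at [0.227, -0.582, 0.231] pointing down, gripper open.
Joint ranges: [-2.91, 2.91], [-0.3, 2.13], [-1.5, 1.42], [0.17, 2.43], [-1.26, 4.41], [0.16, 1.93], [-2.52, 2.52]. Speed limits (rad/s): [1.89, 1.89, 2.39, 2.39, 3.01, 3.01, 3.01].

### API

Orientations are given as [roll, pitch, yaw] about the fixed x, y, z axes, in that order (R = Rz(yaw) Ry(pitch) Rx(roll)).
In Python, from workcell import bot gives the robot as it stands.
- The arm moves only by the tool jog_arm, never from a script. Its argument "motion" is a list of rows, each a list of 5 numbers: the shift along the tool's x, y, z scaled (see below), then the turn about the tool's z scaled (see below), then the opening, from 0 (shut) to 1 (fully open). A call has 1 to 12 rows; each row shifts and turns the commanded pose from where the row before left it, along the tool's axes as they then stand; what a row does not reach is not made up. The controller multiplies each number of a shift by 30 mm and each number of a turn by 0.08 rad. A row lasts 1/10 s, in which the tool goes at most 50 mm and 8.59 degrees, less where a joint would pass 70% of its speed; a pose out of reach is approached as far as the arm can. A call with a number of a shift or a turn outside -1 to 1 is refused whole. A call with a gripper value outside its range is refused whole. The fingers move at their own pace and stop on an object; "newtons" is the grip in N (left out, the last holds). Time passes only in rows, so rows that do not move let the fingers close. It gives the time, the measured TCP pose, the force, the opening and the grip force at its end, in the units of the state.
- bot.observe(): the state, without advancing time (a new reading comes with each control period).
- bot.grab_frame(name): name is "scene" or "side" or "wrist"; returns a dict with "pixels" (400x640x3 uint8, red, green, blue), "fovy" (degrees; the focal length in pixels is half the picture's height over the tangent of half this angle, whatever the lens; pixels are square), "cx", "cy" (the principal point, pixels), "rvec" (rotation vector, rad) and "tvec" (3), from world to camera coordinates, as OpenCV has them; the wrist camera has in their place "mount" (4x4, takes a point from camera to tool coordinates, whose origin is the TCP and whose axes are the flange's). Camera axes: x right, y down, z forward; pixel columns grow to the right and rows downward; lengths in m; the calibration is good to about 2 mm. A picture is of the moment at which its call begins: read the wrist's pose just before it. There is no depth.
- bot.job_done(): hands the job in; it is judged then, once.
The state is a dict: "clock": time; "qpos": joint angles; "qd": joint speeds; "joint_efforts": joint torques, N m; "position": TCP position; "tool_rot": TCP orientation; "force": force on the tool from outside, world axes, zero at the start; "moment": the same for the moment, N m; "grip_width": finger opening in m; "finger_force": force on a finger pad.
Only numpy, scipy, OpenCV 4.12 (cv2) and the standard library are available. Lean on these libraries where they do the work, as an engineer would, in place of code of your own. Each camera call takes 0.05 s, during which the arm holds its last target. There are 200 camera calls.

## Working session

There is one attempt and no reset: what is moved stays moved. The work goes in short steps, Python scripts to look and compute and a tool call to move; the robot and the scene stay as the last step left them, time stands still between calls to the robot, and variables do not carry over. Pictures are saved under pics/ and viewed, at most 10 in all, crops included, and the job is handed in when it is done.

Besides the shell and the picture viewer there is one more tool, called after "Request:" in YAML: its name, and indented under it one key for each argument. jog_arm: Moves the arm, as the interface text tells. Shifts and turns lie within -1 to 1; 1 stands for 30 mm of shift or 0.08 rad of turn. Its arguments: {"type":"object","properties":{"motion":{"type":"array","items":{"type":"array","items":{"type":"number"}}},"newtons":{"type":"number"}},"required":["motion"]}

```bash
mkdir -p pics; ls; cat > h.py <<'E'
import numpy as np,cv2
from workcell import bot
from scipy.spatial.transform import Rotation as R
def pose():
    o=bot.observe();T=np.eye(4);T[:3,:3]=R.from_euler('xyz',o['tool_rot']).as_matrix();T[:3,3]=o['position'];return T
def grab(n):
    T=pose();f=bot.grab_frame(n)
    if n=='wrist': C=T@np.array(f['mount'])
    else:
        C=np.eye(4);r=cv2.Rodrigues(np.array(f['rvec'],float))[0];C[:3,:3]=r.T;C[:3,3]=-r.T@np.array(f['tvec']).ravel()
    f['C']=C;f['f']=200/np.tan(np.radians(f['fovy'])/2);return f
def save(f,p): cv2.imwrite(p,f['pixels'][:,:,::-1])
def ray(f,u,v):
    d=f['C'][:3,:3]@np.array([(u-f['cx'])/f['f'],(v-f['cy'])/f['f'],1]);return f['C'][:3,3],d/np.linalg.norm(d)
def onz(f,u,v,z):
    o,d=ray(f,u,v);return o+d*(z-o[2])/d[2]
def proj(f,p):
    q=np.linalg.inv(f['C'])@np.append(p,1);return f['f']*q[0]/q[2]+f['cx'],f['f']*q[1]/q[2]+f['cy']
def tri(a,ua,b,ub):
    (o1,d1),(o2,d2)=ray(a,*ua),ray(b,*ub);s=np.linalg.lstsq(np.c_[d1,-d2],o2-o1,rcond=None)[0]
    p,q=o1+d1*s[0],o2+d2*s[1];return (p+q)/2,np.linalg.norm(p-q)
E
python3 - <<'E'
from h import *
import pickle
F={n:grab(n) for n in('scene','side','wrist')};pickle.dump(F,open('f0.pkl','wb'))
for n in F: save(F[n],f'pics/{n}0.png');print(n,F[n]['C'].round(3).tolist(),F[n]['f'])
print(bot.observe())
E
```

```text
pics
scene [[-0.295, 0.574, -0.764, 1.513], [0.955, 0.168, -0.243, 0.309], [-0.01, -0.802, -0.598, 0.923], [0.0, 0.0, 0.0, 1.0]] 400.5288258804678
side [[-0.795, -0.355, 0.493, -0.187], [-0.607, 0.493, -0.624, 0.825], [-0.021, -0.794, -0.607, 0.946], [0.0, 0.0, 0.0, 1.0]] 386.3802893055603
wrist [[0.363, -0.893, -0.266, 0.296], [-0.932, -0.349, -0.101, -0.557], [-0.002, 0.284, -0.959, 0.373], [0.0, 0.0, 0.0, 1.0]] 289.2613876384193
{'clock': 0.15, 'qpos': array([ 1.12877798,  0.52187355, -0.03628116,  1.59987885,  0.02118064,
        1.02112506, -0.11278246]), 'qd': array([ 0.0002983 , -0.00314116, -0.00048693, -0.00198838, -0.00062022,
       -0.00083915,  0.00048906]), 'joint_efforts': array([ 1.45812297e-03, -9.27387428e+01,  1.98008448e+00, -3.70053613e+01,
        1.78767048e-02,  6.35294477e-03, -5.30389445e-05]), 'position': array([ 0.22692324, -0.58206444,  0.23086004]), 'tool_rot': array([-3.14069467e+00,  6.84461777e-05,  3.71773391e-01]), 'force': array([-0.52185594, -0.86652586, -0.23008869]), 'moment': array([-0.03850842,  0.03796738,  0.00814961]), 'finger_force': 0.0, 'grip_width': 0.08492564662035665}
```

View pics/scene0.png

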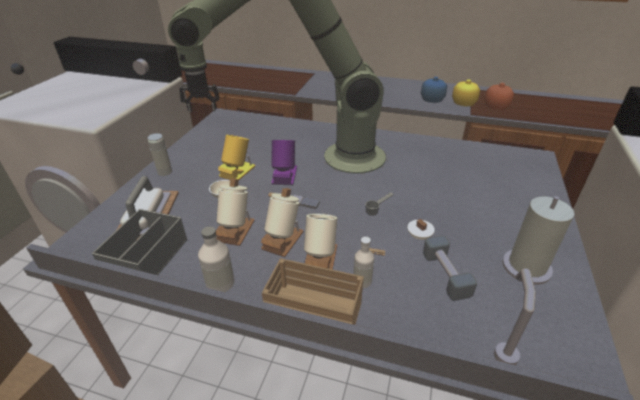

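View pics/side0.png

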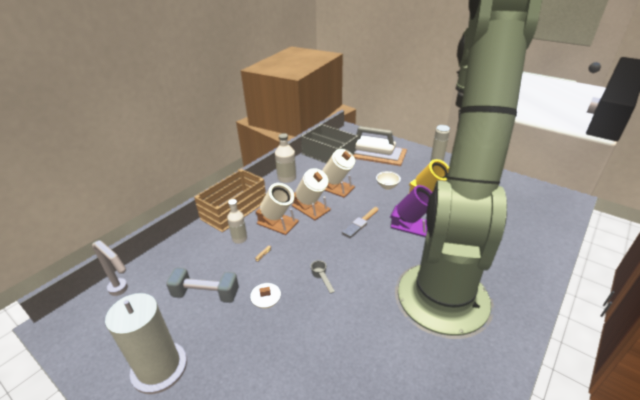

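The scene view shows the open jar at (320,235), lidded jars at (282,215) and (232,207), and the loose lid at (421,229). In the side view they are at (277,203), (312,190), (338,165) and (265,294). The possible mix-ups are the yellow jar at scene (235,150), the purple jar at (283,155) and the white bowl at (218,188). I'll check the choice in one close crop.

```bash
python3 - <<'E'
from h import *
import pickle
F=pickle.load(open('f0.pkl','rb'))
a=F['scene']['pixels'][170:280,200:445];b=F['side']['pixels'][140:310,225:375]
a=cv2.resize(a,None,fx=3.2,fy=3.2,interpolation=3)[:, :784]
b1=cv2.resize(b[:85],None,fx=2.6,fy=2.6,interpolation=3);b2=cv2.resize(b[85:],None,fx=2.6,fy=2.6,interpolation=3)
im=np.zeros((352+222,784,3),np.uint8);im[:352]=a;im[352:352+221,:390]=b1;im[352:352+221,392:782]=b2
cv2.imwrite('pics/c1.png',im[:,:,::-1])
S,D=F['scene'],F['side']
print('lid',onz(S,421,229,.02),onz(D,265,294,.02),tri(S,(421,229),D,(265,294)))
for n,s,d in(('a',(320,217),(280,192)),('m',(283,198),(315,178)),('l',(232,189),(343,158))): print(n,tri(S,s,D,d),onz(S,*s,.15),onz(D,*d,.15))
E
```

```text
lid [0.43322669 0.32911521 0.02      ] [0.43281376 0.32683586 0.02      ] (array([0.43275815, 0.3281198 , 0.02019492]), np.float64(0.0021907439762372))
a (array([0.62320695, 0.03066498, 0.1523006 ]), np.float64(0.002559062854945196)) [0.61942509 0.02855139 0.15      ] [0.62512203 0.03010113 0.15      ]
m (array([ 0.57266769, -0.10779908,  0.15767046]), np.float64(0.003904586396514988)) [ 0.56124208 -0.1141165   0.15      ] [ 0.57922352 -0.11391511  0.15      ]
l (array([ 0.57216428, -0.28865209,  0.15642271]), np.float64(0.0034184666637285563)) [ 0.56240183 -0.29577437  0.15      ] [ 0.57743568 -0.29479956  0.15      ]
```

View pics/c1.png

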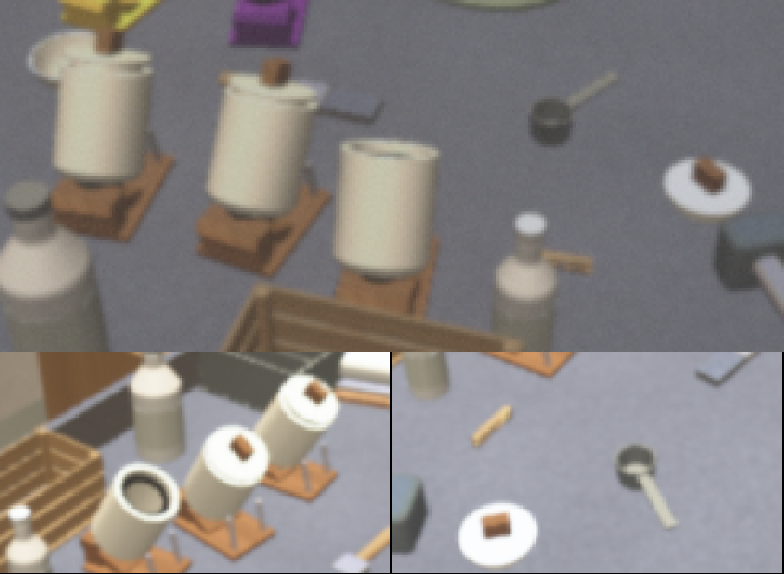

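The crop confirms the choice: the open white jar a is rightmost in the scene view, the two white lidded jars stand to its left, and the loose lid with its wooden bar knob is at scene (421,229). Next I take the stand edge directions for the jar yaws, then move.

```bash
python3 - <<'E'
from h import *
import pickle
F=pickle.load(open('f0.pkl','rb'))
S,D=F['scene'],F['side']
for n,p,q in(('l',(238.75,244.4),(253.75,220)),('m',(283,255),(302.5,230)),('a',(333.75,269),(336.6,245.6))):
    a,b=onz(S,*p,.01),onz(S,*q,.01);v=(a-b)[:2];print(n,a,b,np.degrees(np.arctan2(v[1],v[0])))
T=pose();print(T.round(3).tolist());
for p in((.572,-.289,.25),(.573,-.108,.25),(.433,.328,.25),(.623,.03,.25)): print((np.linalg.inv(T)@np.append(p,1)).round(3))
E
```

```text
l [ 0.6693986 -0.238193   0.01     ] [ 0.54021951 -0.24319546  0.01      ] 2.217673791391956
m [ 0.67356556 -0.07998557  0.01      ] [ 0.54171537 -0.05946341  0.01      ] -8.846962671583375
a [0.68543636 0.09170154 0.01      ] [0.58294902 0.07307143 0.01      ] 10.302706213439643
[[0.932, 0.363, -0.0, 0.227], [0.363, -0.932, 0.001, -0.582], [-0.0, -0.001, -1.0, 0.231], [0.0, 0.0, 0.0, 1.0]]
[ 0.428 -0.148 -0.019  1.   ]
[ 0.495 -0.316 -0.019  1.   ]
[ 0.523 -0.773 -0.018  1.   ]
[ 0.591 -0.426 -0.019  1.   ]
```

Request:
jog_arm:
  motion:
    - [0.5,0,-1,0,1]
    - [1,-0.3,-1,0,1]
    - [1,-0.45,-0.7,0,1]
    - [1,-0.45,0,0,1]
    - [1,-0.45,0,0,1]
    - [1,-0.45,0,0,1]
    - [1,-0.45,0,0,1]
    - [1,-0.45,0,0,1]
    - [1,-0.45,0,0,1]
    - [1,-0.45,0,0,1]
    - [1,-0.45,0,0,1]
    - [1,-0.45,0,0,1]

```text
clock: 1.35
position: [0.4969, -0.3218, 0.3122]
tool_rot: [-3.141, 0.0, 0.372]
force: [0.0, 0.6, -0.5]
grip_width: 0.0854
finger_force: 0.0
```

Request:
jog_arm:
  motion:
    - [1,-0.3,0,1,1]
    - [1,0,0,1,1]
    - [0,0,0,1,1]
    - [0,0,0,1,1]
    - [0,0,0,0.2,1]
    - [0,0,0,0,1]
    - [0,0,0,0,1]

```text
clock: 2.05
position: [0.5494, -0.295, 0.3123]
tool_rot: [-3.142, 0.0, 0.038]
force: [-0.3, 0.3, 0.0]
grip_width: 0.0854
finger_force: 0.0
```

```bash
python3 - <<'E'
from h import *
import pickle
f=grab('wrist');pickle.dump(f,open('fl.pkl','wb'));save(f,'pics/l1.png');o=bot.observe();print(o['clock'],o['position'],o['tool_rot'],o['force'])
E
```

```text
2.1 [ 0.54942824 -0.2950156   0.31231857] [-3.14156150e+00  1.04875006e-05  3.71053907e-02] [-0.33687371  0.62227066 -0.00617453]
```

View pics/l1.png

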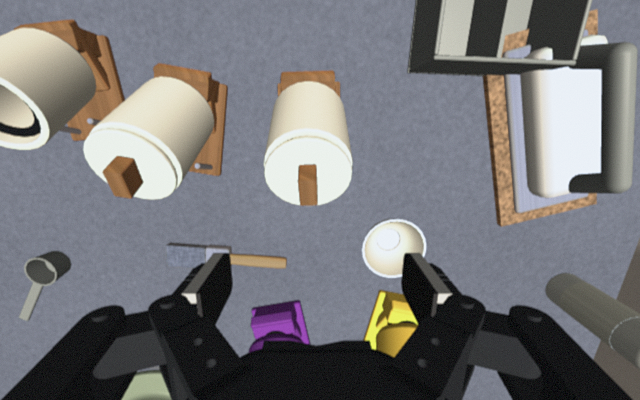

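The wrist view shows the left lidded jar at plate (308,165) with its knob at (308,185), the middle lidded jar at plate (137,150) with its knob at (125,177), and the open jar at the left edge, (15,110).

```bash
python3 - <<'E'
from h import *
import pickle
f=pickle.load(open('fl.pkl','rb'));p=f['pixels']
im=np.hstack([cv2.resize(p[90:220,75:205],None,fx=3,fy=3,interpolation=3),cv2.resize(p[90:220,243:373],None,fx=3,fy=3,interpolation=3)])
cv2.imwrite('pics/c2.png',im[:,:,::-1])
hsv=cv2.cvtColor(p,cv2.COLOR_RGB2HSV)
E
```

```text
(no output)
```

View pics/c2.png

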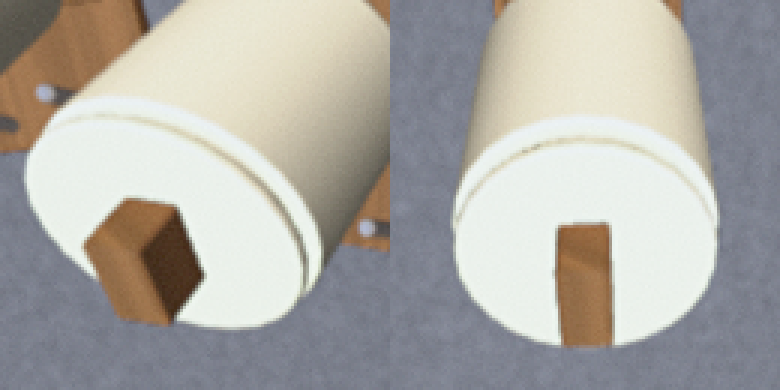

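The close crop shows the left lid's top face at full-frame (309,192) and the middle lid's at (118,185), with both knob bars lying roughly along the lean direction.

```bash
cat >> h.py <<'E'
def onplane(f,u,v,p,n):
    o,d=ray(f,u,v);return o+d*(np.dot(p-o,n)/np.dot(d,n))
E
python3 - <<'E'
from h import *
import pickle
f=pickle.load(open('fl.pkl','rb'))
def c(n,u,v): return (75+u/3,90+v/3) if n=='m' else (243+(u-390)/3,90+v/3)
for n,top,tp,pl,pr,yaw0 in (('l',[(557,265),(610,268),(612,347),(563,347)],(582,348),(453,240),(718,240),.04),('m',[(85,243),(140,250),(170,325),(123,320)],(0,0),(0,0),(0,0),-.15)):
    q=[c(n,*t) for t in top];cen=np.mean(q,0);P=onz(f,*cen,.184);print(n,'top',P)
    for yaw in (yaw0-.1,yaw0,yaw0+.1):
        z=np.array([-.5*np.cos(yaw),-.5*np.sin(yaw),.866]);y=np.array([-np.sin(yaw),np.cos(yaw),0]);x=np.cross(y,z)
        w=[onplane(f,*t,P,z)-P for t in q];a=(w[0]+w[1]-w[2]-w[3])/2;b=(w[0]+w[3]-w[1]-w[2])/2
        print(yaw,'long',np.linalg.norm(a),'short',np.linalg.norm(b),'psi',np.degrees(np.arctan2(a@y,a@x)),np.degrees(np.arctan2(-b@x,b@y)),'rim',P-.0385*z)
# plate l center
for v in (171,): print('plate l',onz(f,308.3,v,.162))
for n,p,q in(('m',(225,83),(219,175)),('l',(282,72),(337,72)),('a',(88,45),(118,88))):
    a,b=onz(f,*p,.01),onz(f,*q,.01);d=(a-b)[:2];print(n,a,b,np.degrees(np.arctan2(d[1],d[0])))
E
```

```text
l top [ 0.55509824 -0.28743922  0.184     ]
-0.060000000000000005 long 0.03600401507707406 short 0.016422886598456355 psi 5.647353172576005 5.43054578230796 rim [ 0.5743136  -0.28859352  0.150659  ]
0.04 long 0.03609987431446476 short 0.016381134909307808 psi 0.6727184546062367 -2.327133351697026 rim [ 0.57433284 -0.28666942  0.150659  ]
0.14 long 0.03604333663440265 short 0.016418665482450395 psi -4.286768306224704 -10.060024934304904 rim [ 0.57415989 -0.28475301  0.150659  ]
m top [ 0.55557194 -0.10554511  0.184     ]
-0.25 long 0.033701194002747355 short 0.01746188525237556 psi 4.373186129368565 13.296632481115475 rim [ 0.57422351 -0.11030764  0.150659  ]
-0.15 long 0.033766507981625234 short 0.01652138576301745 psi -0.6836215289600576 5.313256687320077 rim [ 0.57460579 -0.1084218   0.150659  ]
-0.04999999999999999 long 0.03366089506461585 short 0.015742478569394747 psi -5.513717102063052 -2.7386877723957275 rim [ 0.57479789 -0.10650721  0.150659  ]
plate l [ 0.57184697 -0.28645999  0.162     ]
m [ 0.66697301 -0.16058716  0.01      ] [ 0.53340143 -0.14426821  0.01      ] -6.9655239568569565
l [ 0.68441223 -0.24176322  0.01      ] [ 0.6872996  -0.31933175  0.01      ] 92.13176510781106
a [0.70867495 0.02566043 0.01      ] [ 0.65459797 -0.00697706  0.01      ] 31.1125541920989
```

Request:
jog_arm:
  motion:
    - [0.33,-0.25,1,0,1]
    - [0,0,1,0,1]
    - [0,0,1,0,1]
    - [0,0,1,0,1]
    - [0,0,0.67,0,1]
    - [0,0,0,0,0.4]
    - [0,0,0,0,0]
    - [0,0,0,0,0]
    - [0,0,0,0,0]
    - [0,0,0,0,0]
  newtons: 60

```text
clock: 3.1
position: [0.5595, -0.2872, 0.1731]
tool_rot: [3.141, -0.001, 0.036]
force: [-0.1, -0.7, 1.8]
grip_width: 0.0167
finger_force: 59.9
```

Request:
jog_arm:
  motion:
    - [0.033,0,0.058,0,0]
    - [0.033,0,0.058,0,0]
    - [0.017,0,0.029,0,0]
    - [0,0,0,0,0]

```text
clock: 3.5
position: [0.5621, -0.2871, 0.1684]
tool_rot: [3.141, -0.001, 0.036]
force: [-2.6, 0.5, 9.5]
grip_width: 0.0165
finger_force: 61.1
```

Request:
jog_arm:
  motion:
    - [0.017,0,0.029,0,0]
    - [0.017,0,0.029,0,0]
    - [0.017,0,0.029,0,0]
    - [0,0,0,0,0]

```text
clock: 3.9
position: [0.5636, -0.287, 0.1658]
tool_rot: [3.141, -0.001, 0.036]
force: [-2.7, 1.2, 9.1]
grip_width: 0.0165
finger_force: 61.0
```

Request:
jog_arm:
  motion:
    - [0.017,0,0.029,0,0]
    - [0.017,0,0.029,0,0]
    - [0.017,0,0.029,0,0]
    - [0,0,0,0,0]

```text
clock: 4.3
position: [0.5651, -0.2869, 0.1632]
tool_rot: [3.141, -0.001, 0.036]
force: [-2.3, 2.4, 9.8]
grip_width: 0.0163
finger_force: 61.0
```

Request:
jog_arm:
  motion:
    - [0.017,0,0.029,0,0]
    - [0.017,0,0.029,0,0]
    - [0,0,0,0,0]

```text
clock: 4.6
position: [0.5661, -0.2869, 0.1616]
tool_rot: [3.141, -0.001, 0.036]
force: [-4.2, 1.4, 12.5]
grip_width: 0.0163
finger_force: 61.4
```

Request:
jog_arm:
  motion:
    - [0.017,0,0.029,0,0]
    - [0.017,0,0.029,0,0]
    - [0.017,0,0.029,0,0]
    - [0,0,0,0,0]

```text
clock: 5.0
position: [0.5675, -0.2868, 0.1593]
tool_rot: [3.141, -0.0, 0.036]
force: [-7.2, 2.8, 17.6]
grip_width: 0.0164
finger_force: 62.1
```

Request:
jog_arm:
  motion:
    - [0.017,0,0.029,0,0]
    - [0.017,0,0.029,0,0]
    - [0,0,0,0,0]
    - [0,0,0,0,0]
    - [0,0,0,0,0]

```text
clock: 5.5
position: [0.5683, -0.2867, 0.1578]
tool_rot: [3.141, -0.0, 0.036]
force: [-8.1, 3.2, 20.4]
grip_width: 0.0164
finger_force: 62.4
```

Request:
jog_arm:
  motion:
    - [-0.05,0,-0.087,0,0]
    - [-0.05,0,-0.087,0,0]
    - [-0.05,0,-0.087,0,0]
    - [0,0,0,0,1]
    - [0,0,0,0,1]
    - [0,0,0,0,1]
    - [0,0,-1,0,1]
    - [0,0,-1,0,1]
    - [0,0,-1,0,1]
    - [0,-1,-0.5,0,1]
    - [0,-1,0,0,1]
    - [0,-1,0,0,1]

```text
clock: 6.7
position: [0.5606, -0.1959, 0.2697]
tool_rot: [3.141, -0.001, 0.035]
force: [0.4, -0.0, 0.4]
grip_width: 0.0853
finger_force: 0.0
```

Request:
jog_arm:
  motion:
    - [0,-1,0,0,1]
    - [0,-1,0,0,1]
    - [0.08,-1,0,0,1]
    - [0,0,0,1,1]
    - [0,0,0,1,1]
    - [0,0,0,0.2,1]
    - [0,0,0,0,1]

```text
clock: 7.4
position: [0.5598, -0.1069, 0.2692]
tool_rot: [3.142, 0.0, -0.139]
force: [-0.2, 0.5, -0.3]
grip_width: 0.0854
finger_force: 0.0
```

```bash
python3 - <<'E'
from h import *
import pickle
f=grab('wrist');pickle.dump(f,open('fm.pkl','wb'));save(f,'pics/m1.png');o=bot.observe();print(o['clock'],o['position'],o['tool_rot'],o['force'])
print(proj(f,(.5556,-.1055,.182)))
E
```

```text
7.45 [ 0.55979613 -0.10697294  0.26927808] [ 3.14156693e+00  9.01074225e-05 -1.38355273e-01] [-0.13310809 -0.36957674  0.41664447]
(np.float64(315.0374840973358), np.float64(216.2463369356523))
```

View pics/m1.png

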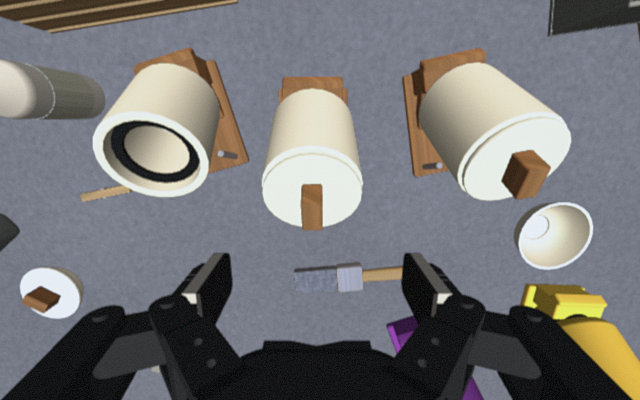

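The view shows the middle knob at (312,207) with its bar straight up the image, the left jar's lid now home, the open jar a rim at (153,142), and the loose lid at (50,293).

Request:
jog_arm:
  motion:
    - [0,-0.08,1,0,1]
    - [0,0,1,0,1]
    - [0,0,1,0,1]
    - [0,0,0.25,0,1]
    - [0,0,0,0,0]
    - [0,0,0,0,0]
    - [0,0,0,0,0]
    - [0,0,0,0,0]
    - [0,0,0,0,0]
  newtons: 60

```text
clock: 8.35
position: [0.5604, -0.1046, 0.1726]
tool_rot: [-3.142, -0.001, -0.14]
force: [0.9, 0.1, 3.3]
grip_width: 0.0161
finger_force: 60.2
```

```bash
python3 - <<'E'
from h import *
import pickle
f=pickle.load(open('fm.pkl','rb'));p=f['pixels']
g=(p.min(2)>215).astype(np.uint8)
a,b=onz(f,205,65,.01),onz(f,245,160,.01);d=(a-b)[:2];print('board yaw',np.degrees(np.arctan2(d[1],d[0])))
im=np.hstack([cv2.resize(p[90:215,80:230],None,fx=3.2,fy=3.2,interpolation=3),cv2.resize(p[250:375,5:105],None,fx=3.2,fy=3.2,interpolation=3)])
cv2.imwrite('pics/c3.png',im[:,:,::-1])
E
```

```text
board yaw 11.41035212972618
```

View pics/c3.png

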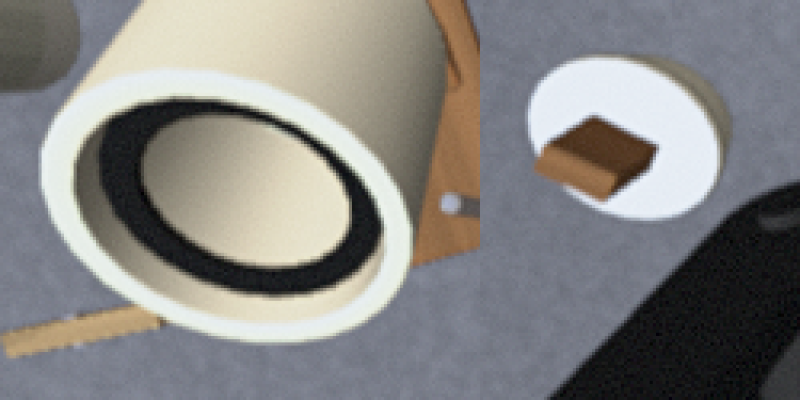

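The crop shows jar a's rim centred near full-frame (151,154). It also shows the loose lid's bar knob from (535,170) to (655,150) in the crop.

Request:
jog_arm:
  motion:
    - [0.017,0,0.029,0,0]
    - [0.017,0,0.029,0,0]
    - [0.017,0,0.029,0,0]
    - [0,0,0,0,0]

```text
clock: 8.75
position: [0.5619, -0.1047, 0.1693]
tool_rot: [-3.142, -0.0, -0.14]
force: [1.7, 0.5, 3.3]
grip_width: 0.0163
finger_force: 60.3
```

```bash
python3 - <<'E'
from h import *
import pickle
f=pickle.load(open('fm.pkl','rb'))
print('rim a',onz(f,150.8,154.2,.15))
yaw=.19;z=np.array([-.5*np.cos(yaw),-.5*np.sin(yaw),.866]);P=onz(f,150.8,154.2,.15)
e=lambda u,v:(80+u/3.2,90+v/3.2)
Q=[onplane(f,*e(*t),P,z) for t in ((40,160),(413,260),(190,68),(255,343))]
print([np.linalg.norm(q-P).round(4) for q in Q], (Q[0]+Q[1])/2,(Q[2]+Q[3])/2)
g=lambda u,v:(5+(u-480)/3.2,250+v/3.2)
for h,pts in((.022,[(527,110),(722,165)]),(.048,[(535,170),(607,200),(617,182),(553,150)]),):
    print(h,[onz(f,*g(*t),h).round(4) for t in pts])
print('pl',onz(f,*g(624,137),.022))
E
```

```text
rim a [0.62332325 0.03387367 0.15      ]
[np.float64(0.0433), np.float64(0.051), np.float64(0.0413), np.float64(0.0529)] [0.62039016 0.03164807 0.14809432] [0.61869535 0.03666764 0.14768074]
0.022 [array([0.4547, 0.3665, 0.022 ]), array([0.4126, 0.2852, 0.022 ])]
0.048 [array([0.4366, 0.3439, 0.048 ]), array([0.4167, 0.3178, 0.048 ]), array([0.4253, 0.3093, 0.048 ]), array([0.4455, 0.3313, 0.048 ])]
pl [0.43416423 0.32637695 0.022     ]
```

Request:
jog_arm:
  motion:
    - [0.017,0,0.029,0,0]
    - [0.017,0,0.029,0,0]
    - [0.017,0,0.029,0,0]
    - [0,0,0,0,0]

```text
clock: 9.15
position: [0.5631, -0.1048, 0.1672]
tool_rot: [-3.141, 0.0, -0.14]
force: [-5.8, 1.5, 17.2]
grip_width: 0.0164
finger_force: 62.2
```

Request:
jog_arm:
  motion:
    - [0.008,0,0.014,0,0]
    - [0,0,0,0,0]
    - [0,0,0,0,0]

```text
clock: 9.45
position: [0.5632, -0.1049, 0.167]
tool_rot: [-3.142, 0.0, -0.14]
force: [-7.2, 2.2, 19.7]
grip_width: 0.0161
finger_force: 62.4
```

Request:
jog_arm:
  motion:
    - [-0.04,0,-0.07,0,0]
    - [0,0,0,0,1]
    - [0,0,0,0,1]
    - [0,0,0,0,1]
    - [0,0,-1,0,1]
    - [0,0,-1,0,1]
    - [0,0,-0.8,0,1]
    - [-0.45,-0.97,0,0,1]
    - [-0.45,-0.97,0,0,1]
    - [-0.45,-0.97,0,0,1]
    - [-0.45,-0.97,0,0,1]
    - [-0.45,-0.97,0,0,1]

```text
clock: 10.65
position: [0.5151, 0.0497, 0.2522]
tool_rot: [3.141, 0.0, -0.14]
force: [1.3, -0.3, -0.3]
grip_width: 0.0852
finger_force: 0.0
```

Request:
jog_arm:
  motion:
    - [-0.45,-0.97,0,0,1]
    - [-0.45,-0.97,0,0,1]
    - [-0.45,-0.97,0,0,1]
    - [-0.45,-0.97,0,0,1]
    - [-0.45,-0.97,0,0,1]
    - [-0.45,-0.97,0,0,1]
    - [-0.45,-0.97,0,0,1]
    - [-0.45,-0.97,0,0,1]
    - [-0.45,-0.97,0,0,1]
    - [0,0,0,-1,1]
    - [0,0,0,-1,1]
    - [0,0,0,-1,1]

```text
clock: 11.85
position: [0.4323, 0.3231, 0.2519]
tool_rot: [3.141, 0.001, 0.104]
force: [0.1, -0.5, -0.1]
grip_width: 0.0853
finger_force: 0.0
```

Request:
jog_arm:
  motion:
    - [0,0,0,-1,1]
    - [0,0,0,-1,1]
    - [0,0,0,-1,1]
    - [0,0,0,-1,1]
    - [0,0,0,-1,1]
    - [0,0,0,-1,1]
    - [0,0,0,-1,1]
    - [0,0,0,-1,1]
    - [0,0,0,-1,1]
    - [0,0,0,-0.6,1]
    - [0,0,0,0,1]

```text
clock: 12.95
position: [0.4328, 0.3224, 0.252]
tool_rot: [-3.141, 0.001, 0.868]
force: [0.5, -0.4, 0.1]
grip_width: 0.0854
finger_force: 0.0
```

```bash
python3 - <<'E'
from h import *
import pickle
f=grab('wrist');pickle.dump(f,open('fa.pkl','wb'));p=f['pixels'];o=bot.observe();print(o['clock'],o['position'],o['tool_rot'],o['qpos'])
hsv=cv2.cvtColor(p,cv2.COLOR_RGB2HSV)
m=cv2.inRange(hsv,(3,90,30),(25,255,255));u0,v0=map(int,proj(f,(.432,.327,.035)));print(u0,v0)
m[:, :max(0,u0-70)]=0;m[:,u0+70:]=0
n,l,s,c=cv2.connectedComponentsWithStats(m)
for i in range(1,n):
    if s[i,4]>100: print(s[i],c[i])
im=cv2.resize(p[max(0,v0-90):v0+90,u0-90:u0+90],None,fx=3,fy=3,interpolation=3);print(max(0,v0-90),u0-90)
cv2.imwrite('pics/a1.png',im[:,:,::-1])
E
```

```text
13.0 [0.43277495 0.32241983 0.2520555 ] [-3.14131064e+00  5.91367277e-04  8.66337508e-01] [-0.50036338  0.37809345 -0.32817149  1.7891542   0.14176245  0.997999
 -1.58855882]
312 176
[306 162  13  28 351] [312.03133903 175.92022792]
86 222
```

View pics/a1.png

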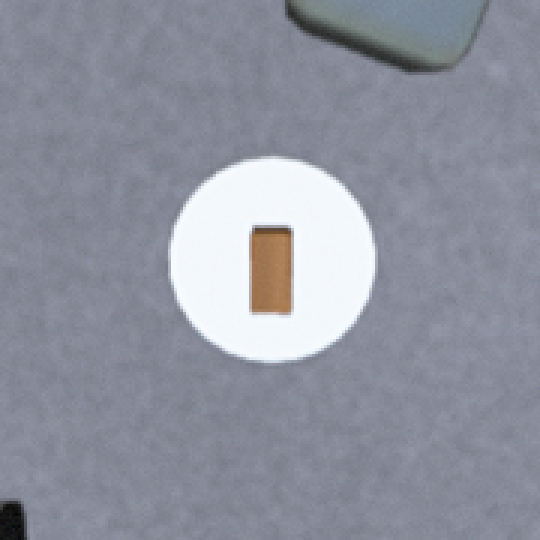

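The crop shows the loose lid upright at (312,176), its bar knob aligned with the tool.

Request:
jog_arm:
  motion:
    - [0.1,-0.12,1,0,1]
    - [0,0,1,0,1]
    - [0,0,1,0,1]
    - [0,0,1,0,1]
    - [0,0,1,0,1]
    - [0,0,1,0,1]
    - [0,0,1,0,1]
    - [0,0,0.37,0,0.6]
    - [0,0,0,0,0]
    - [0,0,0,0,0]
    - [0,0,0,0,0]
    - [0,0,0,0,0]
  newtons: 25

```text
clock: 14.2
position: [0.4325, 0.3277, 0.0325]
tool_rot: [3.141, -0.002, 0.867]
force: [-2.0, -0.5, 9.1]
grip_width: 0.0174
finger_force: 25.7
```

Request:
jog_arm:
  motion:
    - [0,0,-0.3,0,0]
    - [0,0,-1,0,0]
    - [0,0,-1,0,0]
    - [0,0,-1,1,0]
    - [0,0,-1,1,0]
    - [0,0,-1,1,0]
    - [0,0,-1,1,0]
    - [0,0,-1,1,0]
    - [0,0,0,1,0]
    - [0,0,0,1,0]
    - [0,0,0,1,0]
    - [0,0,0,0.45,0]

```text
clock: 15.4
position: [0.4317, 0.3271, 0.2512]
tool_rot: [-3.141, -0.0, 0.189]
force: [0.3, 0.4, -1.5]
grip_width: 0.0173
finger_force: 25.0
```

Request:
jog_arm:
  motion:
    - [0.42,1,0,0,0]
    - [0.42,1,0,0,0]
    - [0.42,1,0,0,0]
    - [0.42,1,0,0,0]
    - [0.42,1,0,0,0]
    - [0.42,1,0,0,0]
    - [0.42,1,0,0,0]
    - [0,0,0,0,0]
    - [0,0,0,0,0]

```text
clock: 16.3
position: [0.5585, 0.1374, 0.2508]
tool_rot: [-3.141, -0.0, 0.19]
force: [-0.2, 1.0, -1.9]
grip_width: 0.0175
finger_force: 25.1
```

```bash
python3 - <<'E'
from h import *
import pickle
f=grab('wrist');pickle.dump(f,open('fr.pkl','wb'));p=f['pixels'];save(f,'pics/r1.png');o=bot.observe();print(o['clock'],o['position'],o['tool_rot'],o['force'],o['grip_width'])
print(proj(f,(.62,.034,.15)))
E
```

```text
16.35 [0.55814634 0.13826191 0.25072757] [-3.14094954e+00 -4.74038775e-05  1.91790693e-01] [ 0.22625083  0.8887729  -1.99920442] 0.01745417382821425
(np.float64(450.5032361662212), np.float64(159.69153177739634))
```

View pics/r1.png

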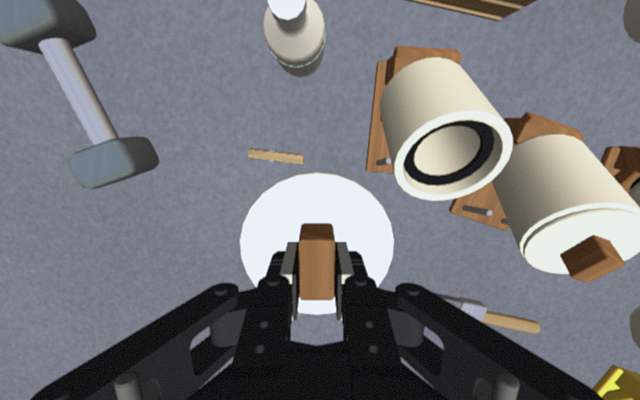

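The lid hangs level, with its plate at (317,243). Jar a's rim is at about (453,155). Now I fit the rim circle by casting its contour onto the rim plane.

```bash
python3 - <<'E'
from h import *
import pickle
f=pickle.load(open('fr.pkl','rb'));p=f['pixels']
print([p[v,u].tolist() for u,v in((450,193),(510,150),(400,170),(440,80),(460,100),(450,112))])
yaw=.19;z=np.array([-.5*np.cos(yaw),-.5*np.sin(yaw),.866]);y=np.array([-np.sin(yaw),np.cos(yaw),0]);x=np.cross(y,z)
for th in (210,220,228):
    m=(p.min(2)>th).astype(np.uint8);m[:,:385]=0;m[:,520:]=0;m[:95]=0;m[205:]=0
    n,l,s,c=cv2.connectedComponentsWithStats(m);i=1+np.argmax(s[1:,4]);pts=cv2.convexHull(np.argwhere(l==i)[:,::-1].astype(np.int32))[:,0].astype(float)
    P=np.array([.62,.034,.15])
    for _ in range(2):
        W=np.array([onplane(f,u,v,P,z)-P for u,v in pts]);q=np.c_[W@x,W@y].astype(np.float32)
        cc,r=cv2.minEnclosingCircle(q);e=cv2.fitEllipse(q)
    print(th,s[i],cc,r,e,P+x*cc[0]+y*cc[1],P+x*e[0][0]+y*e[0][1])
T=pose();print('lid centre', onz(f,317,243,T[2,3]-.0105), T[:3,3])
E
```

```text
[[227, 229, 224], [238, 243, 241], [236, 241, 238], [229, 222, 200], [231, 225, 204], [227, 222, 201]]
210 [ 395  109  117   91 2295] (-0.00112419412471354, -0.0011059427633881569) 0.04730638861656189 ((-0.0011764044174924493, -0.0008064511930570006), (0.09201651066541672, 0.09462112933397293), 133.5471954345703) [0.61925283 0.0327301  0.1494379 ] [0.61915187 0.03301566 0.1494118 ]
220 [ 395  110  117   90 2117] (-0.001318890368565917, -0.0008864980190992355) 0.047025952488183975 ((-0.001250529894605279, -0.0008061472908593714), (0.09167444705963135, 0.09375682473182678), 143.83349609375) [0.61904582 0.03291375 0.14934055] [0.61908878 0.03300383 0.14937474]
228 [ 395  111  117   89 1948] (-0.001264931634068489, -0.0011000558733940125) 0.046856530010700226 ((-0.0011837596539407969, -0.0009319889359176159), (0.09103187918663025, 0.09330649673938751), 149.41567993164062) [0.61913204 0.03271286 0.14936753] [0.61916933 0.03289118 0.14940812]
lid centre [0.56418075 0.13706458 0.24022757] [0.55814634 0.13826191 0.25072757]
```

Request:
jog_arm:
  motion:
    - [0.257,0.957,0,0,0]
    - [0.257,0.957,0,0,0]
    - [0.257,0.957,0,0,0]
    - [0.257,0.957,0,0,0]
    - [0,0,0.5,0,0]
    - [0,0,0.5,0,0]
    - [0,0,0.5,0,0]
    - [0,0,0.2,0,0]
    - [0,0,0,0,0]
    - [0,0,0,0,0]

```text
clock: 17.35
position: [0.6109, 0.0316, 0.1999]
tool_rot: [-3.141, -0.001, 0.192]
force: [-0.1, -0.7, -2.1]
grip_width: 0.0175
finger_force: 25.2
```

```bash
python3 - <<'E'
from h import *
import pickle
f=grab('side');pickle.dump(f,open('fs.pkl','wb'));p=f['pixels'];o=bot.observe();print(o['clock'],o['position'],o['force'])
f=grab('wrist');save(f,'pics/w2.png')
a=cv2.resize(p[140:240,210:340],None,fx=4,fy=4,interpolation=3);b=f['pixels'][80:400:1,150:430]
b=cv2.resize(b,(280,320));im=np.zeros((400,800,3),np.uint8);im[:,:520]=a;im[:320,520:]=b
cv2.imwrite('pics/p1.png',im[:,:,::-1])
E
```

```text
17.4 [0.61100405 0.03143115 0.2000704 ] [-0.06110225 -0.1027253  -1.73450763]
```

View pics/p1.png

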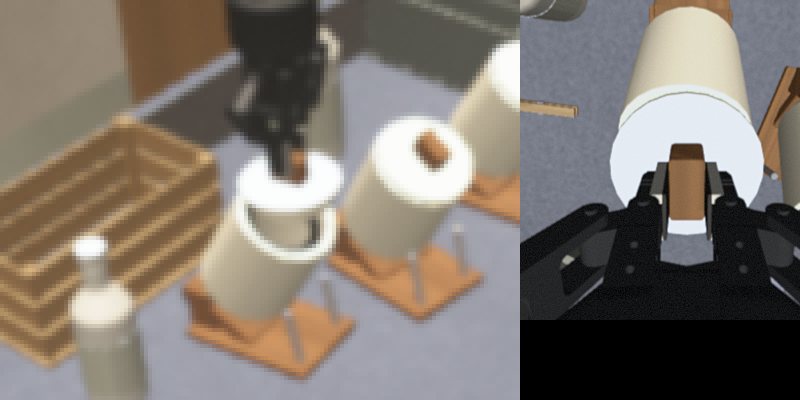

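The lid hovers level over jar a, its far plate edge just above the high side of the rim. I lower it until it touches.

Request:
jog_arm:
  motion:
    - [0,0,0.1,0,0]
    - [0,0,0.1,0,0]
    - [0,0,0,0,0]

```text
clock: 17.75
position: [0.6105, 0.031, 0.1927]
tool_rot: [-3.142, 0.001, 0.192]
force: [-1.4, -0.1, -1.5]
grip_width: 0.0176
finger_force: 25.2
```

Request:
jog_arm:
  motion:
    - [0,0,0.05,0,0]
    - [0,0,0.05,0,0]
    - [0,0,0,0,0]

```text
clock: 18.05
position: [0.6106, 0.031, 0.1899]
tool_rot: [-3.142, 0.001, 0.192]
force: [-0.3, 0.3, -2.8]
grip_width: 0.0172
finger_force: 25.2
```

Request:
jog_arm:
  motion:
    - [0,0,0.05,0,0]
    - [0,0,0.05,0,0]
    - [0,0,0,0,0]

```text
clock: 18.35
position: [0.6111, 0.031, 0.1874]
tool_rot: [3.142, -0.001, 0.192]
force: [0.2, 0.2, 4.5]
grip_width: 0.0172
finger_force: 26.0
```

Request:
jog_arm:
  motion:
    - [-0.04,0,0.1,0,0]
    - [-0.04,0,0.1,0,0]
    - [0,0,0,0,0]

```text
clock: 18.65
position: [0.6081, 0.0305, 0.1812]
tool_rot: [3.142, 0.001, 0.192]
force: [-2.6, -0.6, 5.8]
grip_width: 0.0174
finger_force: 26.6
```

Request:
jog_arm:
  motion:
    - [-0.03,0,0.1,0,0]
    - [-0.03,0,0.1,0,0]
    - [0,0,0,0,0]

```text
clock: 18.95
position: [0.606, 0.03, 0.1752]
tool_rot: [3.142, 0.001, 0.192]
force: [-7.0, -1.4, 7.7]
grip_width: 0.0176
finger_force: 27.3
```

Request:
jog_arm:
  motion:
    - [-0.02,0,0.08,0,0]
    - [-0.02,0,0.08,0,0]
    - [0,0,0,0,0]

```text
clock: 19.25
position: [0.6046, 0.0302, 0.1704]
tool_rot: [-3.141, 0.002, 0.192]
force: [-7.6, 1.7, 7.1]
grip_width: 0.0175
finger_force: 28.5
```

```bash
cat > tilt.py <<'E'
from h import *
f=grab('wrist');p=f['pixels'];o=bot.observe()
# plate/rim bottom & top rows along columns, side columns
m=(p.min(2)>200).astype(np.uint8);m[:, :200]=0;m[:,440:]=0
n,l,s,c=cv2.connectedComponentsWithStats(m);i=1+np.argmax(s[1:,4]);print(s[i],c[i],o['position'],o['force'])
b=cv2.inRange(cv2.cvtColor(p,cv2.COLOR_RGB2HSV),(5,110,60),(20,255,255));b[:,:290]=0;b[:,345:]=0;b[:150]=0;b[330:]=0
n,l,s,c=cv2.connectedComponentsWithStats(b);i=1+np.argmax(s[1:,4]);print('knob',s[i],c[i])
for v in range(160,310,8): print(v,p[v,317].tolist(),end=' ')
E
python3 tilt.py
```

```text
[  237   150   159   126 12021] [314.95033691 209.66333916] [0.60450495 0.03031379 0.17043222] [-7.33592166  2.1121802   6.74385631]
knob [ 298  220   39   77 2697] [316.46459029 258.11865035]
160 [228, 235, 237] 168 [219, 212, 186] 176 [229, 235, 240] 184 [230, 236, 242] 192 [227, 234, 240] 200 [230, 235, 242] 208 [230, 236, 242] 216 [229, 236, 243] 224 [115, 76, 49] 232 [111, 71, 47] 240 [112, 76, 45] 248 [135, 94, 59] 256 [143, 106, 72] 264 [146, 109, 76] 272 [147, 110, 74] 280 [147, 109, 76] 288 [146, 109, 75] 296 [132, 100, 74] 304 [117, 121, 135]
```

```bash
cat > tilt2.py <<'E'
from h import *
import sys
ps=[grab('wrist')['pixels'].astype(float) for _ in range(int(sys.argv[1]))];p=np.mean(ps,0)
o=bot.observe();print(o['clock'],o['position'],o['force'])
g=p[:,:,0]-p[:,:,2]
def cross(r,lv,rev):
    x=np.arange(len(r));x=x[::-1] if rev else x
    for i in range(len(x)-1):
        a,b=r[x[i]],r[x[i+1]]
        if a<lv<=b: return x[i]+(x[i+1]-x[i])*(lv-a)/(b-a)
for v in range(212,312,5):
    r=g[v-1:v+2,280:355].mean(0);L,Rr=cross(r,30,0),cross(r,30,1)
    print(v,None if L is None else round(280+L,1),None if Rr is None else round(280+Rr,1),None if L is None else round(Rr-L,1))
print('col',[(v,int(p[v,312:322].mean()),int(g[v,312:322].mean())) for v in list(range(140,184,2))+list(range(214,256,3))+list(range(288,330,3))])
E
python3 tilt2.py 3
```

```text
19.45 [0.60452197 0.03038877 0.1703897 ] [-7.43674549  2.28247792  6.23566024]
212 None None None
217 None None None
222 300.6 332.1 31.5
227 300.3 332.8 32.5
232 299.7 333.3 33.6
237 299.5 333.7 34.2
242 298.7 334.6 35.9
247 297.8 335.6 37.9
252 297.1 336.1 39.0
257 297.5 335.3 37.8
262 297.6 335.2 37.5
267 297.8 335.0 37.2
272 298.2 334.7 36.5
277 298.5 334.3 35.8
282 298.6 334.2 35.5
287 298.6 334.1 35.4
292 298.8 333.4 34.6
297 None None None
302 None None None
307 None None None
col [(140, 215, 27), (142, 215, 27), (144, 215, 27), (146, 215, 27), (148, 215, 27), (150, 215, 27), (152, 216, 27), (154, 215, 27), (156, 220, 19), (158, 231, -5), (160, 234, -10), (162, 232, -5), (164, 231, -2), (166, 176, 14), (168, 198, 32), (170, 228, 0), (172, 235, -13), (174, 234, -12), (176, 234, -12), (178, 234, -12), (180, 235, -12), (182, 234, -12), (214, 234, -12), (217, 237, -13), (220, 80, 64), (223, 81, 67), (226, 80, 66), (229, 80, 65), (232, 76, 63), (235, 75, 61), (238, 77, 63), (241, 79, 66), (244, 87, 71), (247, 90, 74), (250, 107, 72), (253, 108, 70), (288, 107, 70), (291, 107, 70), (294, 108, 71), (297, 111, 15), (300, 125, -16), (303, 127, -16), (306, 123, -15), (309, 123, -15), (312, 120, -15), (315, 119, -15), (318, 122, -15), (321, 121, -15), (324, 122, -15), (327, 123, -15)]
```

The knob widths give a tilt of about 17° of the 30° needed, so the lid is pivoting in as planned. I continue.

Request:
jog_arm:
  motion:
    - [0,0,0.07,0,0]
    - [0,0,0.07,0,0]
    - [0,0,0,0,0]

```text
clock: 19.75
position: [0.6058, 0.0308, 0.1674]
tool_rot: [-3.141, -0.001, 0.192]
force: [-6.2, 3.1, 20.1]
grip_width: 0.0172
finger_force: 29.9
```

```bash
python3 tilt2.py 1 | grep -v None | cut -c1-900
```

```text
19.8 [0.60577912 0.03078066 0.16744211] [-6.74784969  3.71943454 19.20831365]
222 300.8 332.4 31.6
227 300.4 333.1 32.7
232 299.8 333.4 33.6
237 299.4 333.7 34.3
242 298.7 334.6 35.9
247 297.6 335.6 38.0
252 297.0 335.9 38.9
257 297.5 335.2 37.7
262 297.6 335.2 37.6
267 297.6 335.0 37.4
272 298.1 334.6 36.5
277 298.4 334.2 35.8
282 298.6 334.1 35.5
287 298.7 334.0 35.3
292 298.7 333.3 34.6
col [(140, 215, 27), (142, 215, 27), (144, 216, 27), (146, 215, 28), (148, 215, 28), (150, 215, 27), (152, 216, 27), (154, 215, 28), (156, 220, 17), (158, 232, -6), (160, 234, -9), (162, 232, -5), (164, 231, -2), (166, 180, 14), (168, 199, 31), (170, 228, 0), (172, 235, -14), (174, 235, -12), (176, 235, -12), (178, 235, -12), (180, 235, -12), (182, 235, -12), (214, 234, -12), (217, 237, -13), (220, 80, 65), (223, 82, 67), (226, 81, 67), (229, 79, 66), (232, 77, 63), (235, 75, 63), (238, 78, 63), (241, 80, 67), (244, 88, 71), (247, 90, 74), (250, 108, 73), (253, 110, 71), (288, 107, 70), (291, 107, 70), (294, 107, 70), (297, 112, 15), (300, 125, -15), (303, 125, -16), (306, 127, -16), (309, 123, -16), (312, 124, -15), (315, 119, -15), (318, 120, -14), (321, 122, -16), (324, 123, -16), (327, 123, -15)]
```

The lid and jar moved together, and the tilt is about 11° short. That matches the near plug edge sitting on the near rim, so I unload and slide the lid about 4 mm uphill.

Request:
jog_arm:
  motion:
    - [-0.065,0,-0.115,0,0]
    - [0.06,0,-0.033,0,0]
    - [0.06,0,-0.033,0,0]
    - [0,0,0,0,0]

```text
clock: 20.2
position: [0.6058, 0.0304, 0.1714]
tool_rot: [-3.141, 0.003, 0.192]
force: [-9.4, 0.9, 4.4]
grip_width: 0.0174
finger_force: 27.7
```

Request:
jog_arm:
  motion:
    - [0.05,0,-0.029,0,0]
    - [0.05,0,-0.029,0,0]
    - [0,0,0,0,0]

```text
clock: 20.5
position: [0.6083, 0.0307, 0.1728]
tool_rot: [-3.141, 0.004, 0.192]
force: [-10.1, -0.1, 3.9]
grip_width: 0.0174
finger_force: 27.6
```

Request:
jog_arm:
  motion:
    - [0.025,0,0.043,0,0]
    - [0.025,0,0.043,0,0]
    - [0,0,0,0,0]

```text
clock: 20.8
position: [0.6094, 0.0308, 0.1704]
tool_rot: [-3.141, 0.005, 0.191]
force: [-15.1, -0.5, 10.7]
grip_width: 0.0174
finger_force: 28.6
```

```bash
python3 tilt2.py 1 | grep -v None | cut -c1-900
```

```text
20.85 [0.60940779 0.03086606 0.17046562] [-15.64364766  -2.30851032  11.45176923]
222 300.8 332.3 31.6
227 300.4 332.9 32.5
232 299.7 333.4 33.7
237 299.5 333.6 34.2
242 298.7 334.6 35.9
247 297.6 335.6 37.9
252 297.0 336.0 38.9
257 297.5 335.2 37.7
262 297.6 335.1 37.5
267 297.7 334.9 37.2
272 298.1 334.6 36.5
277 298.5 334.2 35.7
282 298.7 334.2 35.5
287 298.7 334.1 35.4
292 298.8 333.5 34.8
col [(140, 216, 27), (142, 216, 27), (144, 216, 27), (146, 216, 27), (148, 216, 27), (150, 216, 27), (152, 217, 27), (154, 216, 27), (156, 216, 27), (158, 217, 26), (160, 216, 27), (162, 217, 27), (164, 224, 12), (166, 181, 10), (168, 198, 32), (170, 227, 2), (172, 236, -13), (174, 236, -12), (176, 235, -12), (178, 235, -12), (180, 234, -12), (182, 235, -12), (214, 235, -12), (217, 237, -13), (220, 79, 65), (223, 83, 67), (226, 81, 67), (229, 79, 66), (232, 76, 64), (235, 77, 61), (238, 78, 64), (241, 80, 66), (244, 87, 71), (247, 91, 74), (250, 108, 72), (253, 109, 71), (288, 109, 71), (291, 107, 70), (294, 108, 71), (297, 112, 15), (300, 125, -16), (303, 126, -16), (306, 127, -16), (309, 123, -15), (312, 122, -15), (315, 121, -15), (318, 119, -14), (321, 123, -16), (324, 123, -15), (327, 124, -15)]
```

Request:
jog_arm:
  motion:
    - [0,0,0.05,0,0]
    - [0,0,0.05,0,0]
    - [0,0,0,0,0]
  newtons: 20

```text
clock: 21.15
position: [0.6096, 0.031, 0.1676]
tool_rot: [-3.141, 0.004, 0.192]
force: [-15.8, -0.0, 10.9]
grip_width: 0.0174
finger_force: 29.4
```

```bash
python3 tilt2.py 1 | grep -v None | cut -c1-420;
```

```text
21.2 [0.60957973 0.03096476 0.16762766] [-15.08714006   0.38992581  10.49165926]
222 301.1 332.2 31.1
227 300.4 333.3 32.9
232 299.9 333.5 33.7
237 299.5 333.7 34.2
242 298.5 334.6 36.1
247 297.7 335.4 37.7
252 297.2 335.7 38.5
257 297.1 335.5 38.4
262 297.5 335.2 37.6
267 297.6 335.2 37.6
272 297.9 334.8 36.9
277 298.3 334.3 35.9
282 298.6 334.2 35.6
287 298.6 334.1 35.4
292 298.8 333.6 34.8
297 301.6 331.5 29.9
col [(140, 216, 27), (142, 216, 27), (144, 216, 27), (146, 217, 27), (148, 216, 27), (150, 216, 27), (152, 216, 27), (154, 216, 27), (156, 216, 27), (158, 216, 27), (160, 217, 26), (162, 217, 26), (164, 218, 25), (166, 228, 2), (168, 176, 15), (170, 207, 32), (172, 229, 3), (174, 236, -12), (176, 234, -11), (178, 235, -10), (180, 235, -10), (182, 235, -10), (214, 234, -10), (217, 236, -10), (220, 145, 13), (223, 87,
```

It is rotating again. I keep going straight down.

Request:
jog_arm:
  motion:
    - [-0.015,0,0.05,0,0]
    - [-0.015,0,0.05,0,0]
    - [-0.01,0,0.04,0,0]
    - [0,0,0,0,0]

```text
clock: 21.6
position: [0.609, 0.0309, 0.1636]
tool_rot: [-3.141, 0.003, 0.192]
force: [-11.4, 1.1, 10.5]
grip_width: 0.0176
finger_force: 30.5
```

```bash
python3 tilt2.py 1 | grep -E "^2[25]2|col|pos|21" | cut -c1-620;
```

```text
21.65 [0.60903112 0.0309049  0.1636201 ] [-11.69544911  -0.57406506   9.07187092]
212 None None None
217 None None None
222 301.6 331.6 30.0
252 297.2 335.7 38.5
col [(140, 217, 26), (142, 217, 27), (144, 217, 27), (146, 216, 27), (148, 217, 27), (150, 217, 26), (152, 217, 27), (154, 217, 27), (156, 217, 26), (158, 217, 27), (160, 217, 27), (162, 217, 27), (164, 217, 27), (166, 223, 15), (168, 232, -5), (170, 183, 11), (172, 208, 28), (174, 227, 9), (176, 234, -9), (178, 235, -9), (180, 234, -7), (182, 234, -7), (214, 233, -6), (217, 234, -6), (220, 213, -9), (223, 93, 83), (226, 96, 79), (229, 95, 77), (232, 93, 77), (235, 92, 76), (238, 89, 74), (241, 88, 72), (244, 89, 74), (247, 93, 75), (250, 96, 79), (253, 103, 85), (288, 109, 71), (291, 109, 70), (294, 107, 71), (2
```

Rotation is progressing at steady force, so I continue.

Request:
jog_arm:
  motion:
    - [-0.015,0,0.05,0,0]
    - [-0.015,0,0.05,0,0]
    - [-0.01,0,0.04,0,0]
    - [0,0,0,0,0]

```text
clock: 22.05
position: [0.6086, 0.0309, 0.1598]
tool_rot: [-3.141, 0.001, 0.192]
force: [-8.3, 1.1, 12.5]
grip_width: 0.0175
finger_force: 32.0
```

```bash
python3 tilt2.py 1 | grep -E "^2[25]2|col|pos" | cut -c1-620;
```

```text
222 301.7 332.1 30.5
252 297.1 335.8 38.7
col [(140, 216, 27), (142, 217, 27), (144, 217, 27), (146, 216, 28), (148, 217, 27), (150, 217, 27), (152, 217, 27), (154, 217, 26), (156, 217, 27), (158, 217, 27), (160, 217, 26), (162, 218, 26), (164, 217, 27), (166, 221, 19), (168, 233, -4), (170, 228, -10), (172, 188, 25), (174, 219, 17), (176, 230, 4), (178, 235, -8), (180, 234, -7), (182, 233, -2), (214, 232, -2), (217, 233, -2), (220, 223, -4), (223, 98, 88), (226, 103, 84), (229, 101, 82), (232, 100, 81), (235, 98, 79), (238, 96, 77), (241, 93, 75), (244, 93, 74), (247, 94, 76), (250, 97, 77), (253, 101, 81), (288, 109, 72), (291, 108, 72), (294, 106, 75)
```

Request:
jog_arm:
  motion:
    - [0.017,0,0.029,0,0]
    - [0.017,0,0.029,0,0]
    - [0,0,0,0,0]

```text
clock: 22.4
position: [0.6092, 0.0312, 0.1581]
tool_rot: [-3.141, 0.002, 0.192]
force: [-12.1, 1.3, 16.1]
grip_width: 0.0174
finger_force: 33.5
```

```bash
python3 tilt2.py 1 | grep -E "col|pos" | cut -c1-620;
```

```text
col [(140, 217, 27), (142, 216, 27), (144, 217, 27), (146, 217, 26), (148, 217, 27), (150, 217, 27), (152, 217, 26), (154, 217, 27), (156, 217, 27), (158, 218, 27), (160, 218, 27), (162, 217, 27), (164, 217, 27), (166, 220, 22), (168, 231, -1), (170, 233, -11), (172, 187, 22), (174, 216, 21), (176, 229, 6), (178, 233, -6), (180, 234, -8), (182, 233, -2), (214, 233, -2), (217, 232, -2), (220, 235, -3), (223, 96, 88), (226, 104, 85), (229, 102, 83), (232, 101, 82), (235, 98, 81), (238, 97, 78), (241, 94, 75), (244, 94, 74), (247, 95, 76), (250, 97, 77), (253, 102, 80), (288, 109, 73), (291, 108, 73), (294, 109, 74)
```

Now I unload, release, and finish with a push of the shut fingertips on the knob top, so the lid can align itself.

Request:
jog_arm:
  motion:
    - [-0.065,0,-0.115,0,0]
    - [0,0,0,0,0.5]
    - [0,0,0,0,0.6]
    - [0,0,0,0,0.6]
    - [0,0,-1,0,0.6]
    - [0,0,-1,0,0.6]
    - [0,0,0,0,0]
    - [-0.6,0,0,0,0]
    - [0,0,0,0,0]
    - [0,0,0,0,0]

```text
clock: 23.45
position: [0.5906, 0.0271, 0.2209]
tool_rot: [-3.142, 0.0, 0.192]
force: [0.1, 0.6, -0.6]
grip_width: 0.0001
finger_force: 0.0
```

```bash
cat > gap.py <<'E'
from h import *
import pickle
f=grab('wrist');pickle.dump(f,open('fg.pkl','wb'));p=f['pixels'].astype(int);o=bot.observe();print(o['clock'],o['position'],o['force'],o['grip_width'])
A=np.array([.619,.033,.15]);yaw=.19;w=np.array([-.5*np.cos(yaw),-.5*np.sin(yaw),.866]);y=np.array([-np.sin(yaw),np.cos(yaw),0]);x=np.cross(y,w)
g=p.min(2)
# radial profiles on plane of plate top (w=6mm): profile of min channel from r=38..52 mm
for a in range(-90,271,30):
    c,s=np.cos(np.radians(a)),np.sin(np.radians(a));row=[]
    for r in np.arange(38,54,1.):
        u,v=proj(f,A+.006*w+(r*c*x+r*s*y)/1000);u,v=int(round(u)),int(round(v))
        row.append(int(g[v,u]) if 0<=u<640 and 0<=v<400 else -1)
    print(a,row)
u,v=proj(f,A+.032*w);print('knob top predicted',u,v)
hsv=cv2.cvtColor(f['pixels'],cv2.COLOR_RGB2HSV);b=cv2.inRange(hsv,(5,110,40),(20,255,255));u,v=int(u),int(v);b[:,:u-50]=0;b[:,u+50:]=0;b[:max(0,v-60)]=0;b[v+50:]=0
n,l,s,c=cv2.connectedComponentsWithStats(b)
for i in range(1,n):
    if s[i,4]>100: print(s[i],c[i])
E
python3 gap.py
```

```text
23.5 [0.59082605 0.02719225 0.22080168] [-0.21385143  0.19049757 -0.17627951] -5.468787935778445e-05
-90 [232, 232, 232, 233, 233, 232, 235, 205, 139, 117, 126, 118, 123, 127, 121, 38]
-60 [232, 232, 232, 233, 232, 233, 231, 222, 234, 145, 129, 124, 120, 123, 119, 120]
-30 [233, 233, 232, 232, 232, 233, 209, 201, 223, 233, 234, 214, 193, 190, 190, 186]
0 [233, 233, 233, 234, 233, 229, 215, 195, 232, 235, 233, 234, 220, 208, 205, 204]
30 [232, 233, 232, 234, 235, 213, 177, 209, 233, 234, 234, 227, 178, 170, 166, 165]
60 [233, 232, 233, 233, 231, 187, 226, 233, 234, 191, 128, 123, 123, 119, 121, 122]
90 [233, 232, 232, 233, 232, 226, 193, 116, 117, 120, 117, 117, 115, 120, 120, 116]
120 [233, 233, 232, 233, 234, 212, 134, 113, 120, 122, 121, 124, 125, 123, 123, 122]
150 [232, 233, 231, 232, 234, 234, 224, 184, 158, 129, 121, 121, 122, 123, 121, 120]
180 [75, 78, 78, 75, 71, 75, 75, 76, 76, 72, 72, 73, 78, 107, 107, 122]
210 [232, 231, 234, 231, 233, 232, 234, 234, 234, 201, 142, 131, 123, 122, 122, 125]
240 [232, 232, 233, 233, 233, 232, 234, 235, 211, 169, 114, 118, 122, 127, 132, 134]
270 [232, 232, 232, 233, 233, 232, 235, 205, 139, 117, 126, 118, 123, 127, 121, 38]
knob top predicted 314.29075575987997 212.78198340900673
[ 302  174   26   56 1361] [314.78104335 201.15429831]
```

The lid is centred (plate edge at radius 43–46 mm all round) and nearly seated, so I push on the knob top.

Request:
jog_arm:
  motion:
    - [-0.2,0,0.6,0,0]
    - [0,0,0.6,0,0]
    - [0.05,0,0.087,0,0]
    - [0.05,0,0.087,0,0]
    - [0,0,0,0,0]

```text
clock: 24.0
position: [0.5882, 0.0267, 0.1801]
tool_rot: [-3.142, -0.0, 0.192]
force: [-0.3, -0.2, -0.2]
grip_width: 0.0002
finger_force: 0.0
```

Request:
jog_arm:
  motion:
    - [0.033,0,0.058,0,0]
    - [0.025,0,0.043,0,0]
    - [0,0,0,0,0]

```text
clock: 24.3
position: [0.5894, 0.0269, 0.1769]
tool_rot: [-3.142, -0.0, 0.192]
force: [0.5, -0.7, 0.8]
grip_width: 0.0005
finger_force: 0.0
```

Request:
jog_arm:
  motion:
    - [0.017,0,0.029,0,0]
    - [0.017,0,0.029,0,0]
    - [0,0,0,0,0]

```text
clock: 24.6
position: [0.5903, 0.027, 0.1752]
tool_rot: [3.142, 0.0, 0.192]
force: [-1.1, -0.3, 3.8]
grip_width: 0.0001
finger_force: 2.4
```

Request:
jog_arm:
  motion:
    - [0.017,0,0.029,0,0]
    - [0.017,0,0.029,0,0]
    - [0,0,0,0,0]

```text
clock: 24.9
position: [0.5912, 0.0271, 0.1736]
tool_rot: [3.141, 0.0, 0.192]
force: [-3.9, -0.3, 9.8]
grip_width: 0.0003
finger_force: 5.4
```

Request:
jog_arm:
  motion:
    - [0.017,0,0.029,0,0]
    - [0.008,0,0.015,0,0]
    - [0,0,0,0,0]

```text
clock: 25.2
position: [0.5919, 0.0272, 0.1726]
tool_rot: [3.141, 0.0, 0.191]
force: [-6.5, -1.8, 13.2]
grip_width: 0.0003
finger_force: 7.7
```

Request:
jog_arm:
  motion:
    - [0.017,0,0.029,0,0]
    - [0.017,0,0.029,0,0]
    - [0.008,0,0.015,0,0]
    - [0,0,0,0,0]
    - [0,0,0,0,0]
    - [0,0,0,0,0]

```text
clock: 25.8
position: [0.5929, 0.0273, 0.1708]
tool_rot: [3.141, 0.001, 0.191]
force: [-10.3, -1.9, 21.1]
grip_width: 0.0001
finger_force: 11.5
```

Request:
jog_arm:
  motion:
    - [0.017,0,0.029,0,0]
    - [0,0,0,0,0]
    - [0,0,0,0,0]
    - [-0.067,0,-0.115,0,0]
    - [-0.067,0,-0.115,0,0]
    - [-0.067,0,-0.115,0,0]
    - [0,0,-0.8,0,0]
    - [0,0,-0.8,0,0]
    - [0,0,0,0,0]
    - [0,0,0,0,0]

```text
clock: 26.8
position: [0.5879, 0.0266, 0.2274]
tool_rot: [3.142, -0.001, 0.192]
force: [-0.2, 0.3, -0.3]
grip_width: 0.0001
finger_force: 0.0
```

```bash
python3 gap.py; python3 - <<'E'
from h import *
import pickle
# far-side gap line, fine: subpixel position of dark line relative to plate edge and rim edge for jars a (now)
f=pickle.load(open('fg.pkl','rb'));p=f['pixels'].astype(int)
A=np.array([.619,.033,.15]);yaw=.19;w=np.array([-.5*np.cos(yaw),-.5*np.sin(yaw),.866]);y=np.array([-np.sin(yaw),np.cos(yaw),0]);x=np.cross(y,w)
# knob axis tilt: plate circle fit on plate-top plane
m=(p.min(2)>222).astype(np.uint8);u,v=proj(f,A+.006*w);B=np.zeros_like(m);cv2.circle(B,(int(u),int(v)),75,1,-1);m*=B
n,l,s,c=cv2.connectedComponentsWithStats(m);i=1+np.argmax(s[1:,4]);h=cv2.convexHull(np.argwhere(l==i)[:,::-1].astype(np.int32))[:,0]
q=np.array([[d@x,d@y] for d in (onplane(f,a,b,A+.006*w,w)-A-.006*w for a,b in h)],np.float32);print(s[i],cv2.fitEllipse(q))
E
```

```text
26.85 [0.58759941 0.02657913 0.22682428] [-0.19417165  0.14846127  0.29442715] 7.321952808760746e-05
-90 [233, 234, 233, 233, 234, 234, 237, 232, 125, 120, 125, 127, 127, 121, 119, 117]
-60 [234, 233, 235, 234, 235, 234, 222, 209, 233, 158, 136, 123, 120, 122, 125, 125]
-30 [233, 233, 234, 234, 233, 231, 212, 215, 231, 234, 233, 211, 194, 195, 189, 190]
0 [233, 234, 234, 232, 234, 228, 209, 196, 233, 234, 236, 233, 229, 209, 206, 205]
30 [234, 235, 233, 232, 233, 214, 185, 224, 235, 235, 235, 229, 185, 171, 169, 166]
60 [234, 235, 235, 235, 235, 177, 229, 236, 237, 209, 134, 125, 124, 125, 125, 128]
90 [235, 233, 234, 233, 235, 232, 154, 124, 120, 118, 119, 118, 123, 124, 121, 116]
120 [234, 234, 234, 235, 235, 223, 180, 119, 118, 117, 114, 121, 126, 130, 125, 124]
150 [232, 231, 233, 233, 234, 234, 234, 184, 137, 124, 122, 126, 126, 121, 126, 121]
180 [73, 77, 76, 74, 74, 76, 75, 76, 76, 67, 77, 112, 112, 128, 120, 123]
210 [233, 232, 233, 233, 233, 236, 236, 236, 225, 178, 161, 128, 124, 124, 127, 127]
240 [235, 235, 233, 232, 234, 233, 235, 235, 224, 135, 113, 116, 121, 125, 126, 128]
270 [233, 234, 233, 233, 234, 234, 237, 232, 125, 120, 125, 127, 127, 121, 119, 117]
knob top predicted 314.43184890928626 206.18079766759803
[ 303  169   25   54 1277] [314.95458105 195.10336727]
[ 255  122  120   98 7565] ((0.0021914923563599586, -0.0008417804492637515), (0.08897460252046585, 0.09625683724880219), 104.79473114013672)
```

The contact height and the linear spring response say lid a is home. As a check I compare it with jar m, which is known to be home, from the same relative view.

Request:
jog_arm:
  motion:
    - [-0.57,0.985,0,0,0]
    - [-0.57,0.985,0,0,0]
    - [-0.57,0.985,0,1,0]
    - [-0.4,1,0,1,0]
    - [0,0,0,1,0]
    - [0,0,0,1,0]
    - [0,0,0,0.15,0]
    - [0,0,0,0,0]
    - [0,0,0,0,0]

```text
clock: 27.75
position: [0.5457, -0.1012, 0.2269]
tool_rot: [3.141, 0.001, -0.138]
force: [0.0, 0.0, -0.8]
grip_width: -0.0001
finger_force: 0.0
```

```bash
cp fg.pkl fga.pkl; python3 - <<'E'
from h import *
import pickle
g=grab('wrist');pickle.dump(g,open('fgm.pkl','wb'));print(pose()[:3,3],bot.observe()['tool_rot'])
for n in('fga','fgm'):
    f=pickle.load(open(n+'.pkl','rb'));p=f['pixels'];hsv=cv2.cvtColor(p,cv2.COLOR_RGB2HSV)
    b=cv2.inRange(hsv,(5,110,40),(20,255,255));b[:,:280]=0;b[:,350:]=0;b[:150]=0;b[245:]=0
    k,l,s,c=cv2.connectedComponentsWithStats(b);i=1+np.argmax(s[1:,4]);print(n,'knob',s[i],c[i]);u0=int(c[i][0])
    q=p.astype(int).mean(2)[:,u0-4:u0+5].mean(1);print('col',list(zip(range(104,142),q[104:142].astype(int))))
    # knob widths per row
    print('w',[(v,int((b[v]>0).sum())) for v in range(165,232,5)])
    # plate bottom and left/right extents
    m=(p.min(2)>222);print('plate bottom',[ (u,int(np.where(m[150:260,u])[0].max()+150)) for u in(u0-40,u0-25,u0+25,u0+40)],'LR',[ (v,int(np.where(m[v,u0-90:u0])[0].min()+u0-90),int(np.where(m[v,u0:u0+90])[0].max()+u0)) for v in(160,175,190,205)])
E
```

```text
[ 0.54569894 -0.1011964   0.2270492 ] [ 3.14151783e+00  6.21166747e-04 -1.38371128e-01]
fga knob [ 303  169   25   54 1277] [314.95458105 195.10336727]
col [(104, np.int64(220)), (105, np.int64(220)), (106, np.int64(220)), (107, np.int64(220)), (108, np.int64(220)), (109, np.int64(220)), (110, np.int64(221)), (111, np.int64(221)), (112, np.int64(221)), (113, np.int64(221)), (114, np.int64(221)), (115, np.int64(221)), (116, np.int64(220)), (117, np.int64(221)), (118, np.int64(221)), (119, np.int64(221)), (120, np.int64(221)), (121, np.int64(224)), (122, np.int64(231)), (123, np.int64(237)), (124, np.int64(238)), (125, np.int64(238)), (126, np.int64(237)), (127, np.int64(236)), (128, np.int64(224)), (129, np.int64(209)), (130, np.int64(220)), (131, np.int64(232)), (132, np.int64(237)), (133, np.int64(238)), (134, np.int64(237)), (135, np.int64(237)), (136, np.int64(236)), (137, np.int64(235)), (138, np.int64(235)), (139, np.int64(236)), (140, np.int64(236)), (141, np.int64(235))]
w [(165, 0), (170, 22), (175, 24), (180, 24), (185, 25), (190, 25), (195, 24), (200, 24), (205, 24), (210, 
[... 673 characters left out ...]
 np.int64(224)), (124, np.int64(223)), (125, np.int64(223)), (126, np.int64(223)), (127, np.int64(224)), (128, np.int64(229)), (129, np.int64(235)), (130, np.int64(237)), (131, np.int64(237)), (132, np.int64(237)), (133, np.int64(235)), (134, np.int64(226)), (135, np.int64(212)), (136, np.int64(217)), (137, np.int64(230)), (138, np.int64(235)), (139, np.int64(237)), (140, np.int64(237)), (141, np.int64(236))]
w [(165, 0), (170, 0), (175, 22), (180, 23), (185, 24), (190, 24), (195, 25), (200, 25), (205, 24), (210, 24), (215, 23), (220, 23), (225, 23), (230, 0)]
plate bottom [(277, 212), (292, 220), (342, 220), (357, 212)] LR [(160, 260, 372), (175, 256, 375), (190, 260, 374), (205, 269, 366)]
```

Both views match: knob 25×54 px in each, and the same rim-to-plate line. All three lids are home and the gripper is clear.

```bash
python3 -c "
from h import *
print(bot.observe()['clock'],bot.job_done())"
```

```text
the job is handed in; nothing more can be done
27.8 None
```

I put the loose lid on the open jar, pressed all three lids home and held each with a firm push (about 22, 21 and 28 N), then handed the job in at 27.8 s with the gripper clear of everything; the hand-in returned no verdict.

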